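Load a brake-pad holder under the jig's spring clip

TASK

Load the brake-pad holder into the facing jig without gripping or lifting it: press the red tail of the spring clip down with one fingertip and keep it down while the other fingertip pushes the holder along the bed, beneath the raised nose, until it is fully home against the yellow stop. Then let the clip go so that its nose clamps the holder, and leave everything else on the bench where it is.

Things in the scene. Friction and masses are not known exactly. Their poses are not given: they have to be found in the camera images.
- jig: brake-pad facing jig, fixed: dark base 205 x 135 mm with a raised grey bed, top 20 mm above the bench, jig x -132 to +45 mm. Origin at bench height under the bed's middle line; x: way the holder is pushed, y: towards the clip's red tail, z up. Along the bed's sides low rails, 6 mm high, inner faces at y +-26.7 mm. Clip hinge along x at y +34 mm, 36 mm up, in two lugs (x -132, +48 mm) 46 mm high
- clip (a joint): angle of the spring clip, rad: 0 at rest, grows as the red tail is pressed down and the steel nose rises; 0.32 with the tail level, 0.38 at its end stop. The nose clears the holder from about 0.16 on; let go on the holder it rests at about 0.12. It springs back when let go: about 4 N on the tail starts it, 11 N holds it at 0.32
- clip_tail (a point): middle of the top of the clip's red tail, a plate 115 mm long (jig x -125 to -10 mm), 26 mm wide (jig y +50 to +76 mm when pressed). At rest it slopes up outwards, this point 35 mm above the bench; at 0.32 rad it is level, 25 mm above the bench: 5 mm above the bed, 9 mm below the holder's top. A fingertip can slide along it
- clip_nose (a point): lower edge of the clip's steel nose, 25 mm wide (jig x +15 to +40 mm), over the middle of the bed. At rest 10 mm above the bed, too low for the holder to pass
- holder_mid (a point): centre (half-way up) of the pad holder: loose aluminium block 70 mm long (x) x 50 mm (y) x 14 mm high, with two dark brake pads let into the rear of its top; x points to the end that goes in first. It lies on the bed between the rails, short of the nose; its rear end face is 35 mm behind this point. 140 g
- home (a point): fixed point of the jig where the holder's centre lies when fully home against the yellow stop (jig x +10, y 0, 27 mm above the bench); axes as the jig's. The stop is 11 mm high above the bed, its face 35 mm further along x
- socket: lockring socket, steel, 32 mm dia x 40 mm, standing; origin at the centre of its underside. Bystander
- lube: blue bottle, 36 mm dia x 95 mm, standing; origin at the centre of its underside. Bystander
- cassette: bicycle cassette, stacked steel sprockets, 118 mm dia x 38 mm, lying flat; origin at the centre of its underside. Bystander
- torque_wrench: torque wrench with black handle, 240 mm long, 36 mm high, lying along its x; origin near its middle, underneath. Bystander
- chain_whip: chain whip, flat red handle and dark bar, 280 mm long, 8 mm high, lying along its x; origin near its middle, underneath. Bystander
- hex_key: red three-armed hex key, arms 83 mm, 9 mm high, lying flat; origin at its centre, underneath. Bystander
- link_box: clear box of chain links with a blue card on top, 100 x 70 x 26 mm; origin at the centre of its underside. Bystander
There are look-alikes about, which are no part of the job. Of the things shaped like the part that bears holder_mid, the aluminium one is meant.

How it is judged (in metres and radians):
On the way, in this order (a step that is already met when the one before it is completed fails the run):
1. a fingertip holds the clip down (nose raised) while the holder is still outside (value of joint clip above 0.16 rad and contact force between the fingers and jig above 1 N and x of holder_mid in the frame of home below -0.028 m), for 0.1 s.
2. with the clip still held down, the holder is pushed home against the stop (value of joint clip above 0.16 rad and contact force between the fingers and jig above 1 N and x of holder_mid in the frame of home between -0.004 and 0.004 m), for 0.1 s.
At the end, for the whole second after the job is handed in: The holder lies flat on the bed within 4 mm of fully home against the stop, square to within 4 degrees, and the clip, let go, rests on it (joint between 0.06 and 0.16 rad) (x of holder_mid in the frame of home between -0.004 and 0.004 m and y of holder_mid in the frame of home between -0.005 and 0.005 m and z of holder_mid in the frame of home between -0.003 and 0.003 m and angle between the x axis of holder_mid and the x axis of jig, either way round below 0.07 rad and value of joint clip between 0.06 and 0.16 rad); the robot touches nothing.
It fails at once if the holder is lifted or tipped off the bed (more than 6 mm or 0.2 rad) (z of holder_mid in the frame of home above 0.006 m or angle between holder_mid's own z axis and vertical above 0.2 rad).
It fails at once if another thing on the bench is moved by more than 20 mm (distance of any of socket, lube, cassette, torque_wrench, chain_whip, hex_key, link_box from where it was at the start of the episode above 0.02 m).
It also fails if it takes over 35 s, if anything falls off the work surface, if the arm or the gripper's body presses on something with over 40 N, if the wrist force passes 120 N, or if a joint passes its speed limit or range.

ROBOT

A 6-joint arm with a two-finger parallel gripper is mounted at the origin on the work surface. World frame = base frame: x ahead of the robot, y to its left, z up, the work surface at z = 0. Lengths are in m, angles in degrees, forces in N, time in s.
With the tool pointing down it reaches from about 0.35 to 0.775 m from the base axis. Payload 5.5 kg.
Tool frame: the origin (TCP) lies on the centre line of the jaws, within the pads' length; the fingertips stand bot.tips_ahead ahead of it and the grasp point (between the pads) lies 5 mm behind it (bot.tips_ahead is the distance from the TCP to the fingertips, in m); z points along the fingers, y is the line along which they close (so a half turn about z gives the same grasp; the last joint's range is limited). The gripper opens to 85 mm and grips with 20 to 120 N. Pads are 22 mm wide; open, the fingers measure 114 mm over their backs; the gripper's body (76 mm by 85 mm) begins 54 mm behind the grasp point. The pads swing forward as they close: fully open they stand 13 mm farther back than shut.
Start: joints at [64.996, 17.945, 2.641, 74.691, 0, 82.002], TCP at [0.168, 0.55, 0.245] pointing down, gripper open.
Joint ranges: [-158.12, 158.12], [-49.38, 96.58], [-58.88, 72.47], [-126.05, 133.96], [-84.25, 85.87], [-180, 180]. Speed limits (degrees/s): [147.25, 147.25, 180, 180, 180, 180].

INTERFACE

Orientations are given as [roll, pitch, yaw] about the fixed x, y, z axes, in that order (R = Rz(yaw) Ry(pitch) Rx(roll)).
In Python, from station import bot gives the robot as it stands. The module is installed in compiled form; this text tells all that it offers.
- The arm moves only by the tool play_rows, never from a script. Its arguments are lists of equal length, an entry for each row: "fingers": the closure, from 0 (fully open) to 1 (shut); "delta_pos": the shift along the tool's x, y, z in m, a list of three; "yaw": the turn about the tool's z in degrees. A call has 1 to 20 rows; each row shifts and turns the commanded pose from where the row before left it, along the tool's axes as they then stand; what a row does not reach is not made up. A row lasts 1/8 s, in which the tool goes at most 62.5 mm and 10.7 degrees, less where a joint would pass 70% of its speed; a pose out of reach is approached as far as the arm can. A call is refused whole if a number of a shift passes 0.0625 or a number of a turn 10.7, either way. A call with a gripper value outside its range is refused whole. The fingers move at their own pace and stop on an object; the grip force is fixed at half the most. Time passes only in rows, so rows that do not move let the fingers close. It gives the time, the measured TCP pose, the force, the opening and the grip force at its end, in the units of the state.
- bot.sense(): the state, without advancing time (a new reading comes with each control period).
- bot.camera(name): name is "side" or "top" or "wrist"; returns a dict with "img" (400x640x3 uint8, red, green, blue), "range_z" (400x640 float32, m along the optical axis (not along the pixel's ray), 0 where there is no reading), "fx", "fy", "cx", "cy" (pixels), "view" (4x4, takes a point from world to camera coordinates); the wrist camera has in their place "T_tool_cam" (4x4, takes a point from camera to tool coordinates, whose origin is the TCP and whose axes are the flange's). Camera axes: x right, y up, looking along -z (the intrinsics and any distortion apply to the point x, -y, -z); pixel columns grow to the right and rows downward; lengths in m; the calibration is good to about 2 mm. The wrist camera is an equidistant fisheye: a pixel r from the principal point sees the ray r / f radians off the axis. A picture is of the moment at which its call begins: read the wrist's pose just before it.
- bot.hand_in(): hands the job in; it is judged then, once.
The state is a dict: "t": time; "joint_pos": joint angles; "qd": joint speeds; "effort": joint torques, N m; "tool_pos": TCP position; "tool_rot": TCP orientation; "force": force on the tool from outside, world axes, zero at the start; "wrist_torque": the same for the moment, N m; "finger_gap": finger opening in m; "grasp_force": force on a finger pad.
Only numpy, scipy, OpenCV 4.12 (cv2) and the standard library are available. Lean on these libraries where they do the work, as an engineer would, in place of code of your own. Each camera call takes 0.05 s, during which the arm holds its last target. There are 200 camera calls.

## Working session

There is one attempt and no reset: what is moved stays moved. The work goes in short steps, Python scripts to look and compute and a tool call to move; the robot and the scene stay as the last step left them, time stands still between calls to the robot, and variables do not carry over. Pictures are saved under pics/ and viewed, at most 10 in all, crops included, and the job is handed in when it is done.

Besides the shell and the picture viewer there is one more tool, called as a command line: name --pt "numbers of a row" for each row, then --argument value for the rest. play_rows: Moves the arm, as the interface text tells. Its arguments: {"type":"object","properties":{"fingers":{"type":"array","items":{"type":"number"}},"delta_pos":{"type":"array","items":{"type":"array","items":{"type":"number"}}},"yaw":{"type":"array","items":{"type":"number"}}},"required":["fingers","delta_pos","yaw"]}

```bash
mkdir -p pics; cat > h.py <<'E'
from station import bot
import cv2, numpy as np
def grab(n):
    c=bot.camera(n); np.savez(f'pics/{n}.npz',**{k:v for k,v in c.items()}); return c
def px(c,u,v,z=None):
    # world point of pixel; if z given intersect plane z, else use range
    T=np.linalg.inv(c['view']); d=np.array([(u-c['cx'])/c['fx'],-(v-c['cy'])/c['fy'],-1.])
    if z is None:
        r=float(c['range_z'][int(round(v)),int(round(u))]); return (T@np.r_[d*r,1])[:3]
    w=T[:3,:3]@d; o=T[:3,3]; return o+w*(z-o[2])/w[2]
E
python3 - <<'E'
from h import *
print(bot.tips_ahead, bot.sense())
for n in('top','side'):
    c=grab(n); cv2.imwrite(f'pics/{n}0.png',c['img'][...,::-1]); print(n,c['view'].round(3).tolist(),c['fx'],c['cx'],c['cy'],[k for k in c])
E
```

```text
0.014 {'t': 0.0, 'joint_pos': array([6.49953777e+01, 1.79906537e+01, 2.57485341e+00, 7.46902910e+01,
       1.28969714e-03, 8.20029155e+01]), 'qd': array([ 0.05126604, -0.00181039, -0.0716587 , -0.07475956, -0.03707694,
        0.06502248]), 'effort': array([ 1.19615641e-03, -4.80624211e+01,  2.98533797e+01,  1.90538104e-02,
       -1.68352108e-04,  1.23603033e-05]), 'tool_pos': array([0.16796212, 0.5493987 , 0.2443952 ]), 'tool_rot': array([-1.79895120e+02, -1.60368534e-02,  1.62992446e+02]), 'force': array([ 0.13389153, -0.86680811,  0.38289953]), 'wrist_torque': array([ 0.02335776, -0.05027806,  0.03075017]), 'grasp_force': 0.0, 'finger_gap': 0.0851286078463762}
top [[0.028, -1.0, 0.004, -0.01], [0.981, 0.029, 0.194, -0.552], [-0.194, -0.001, 0.981, -1.139], [0.0, 0.0, 0.0, 1.0]] 366.9127328803323 326.6195665859598 201.30127789400956 ['img', 'range_z', 'fx', 'fy', 'cx', 'cy', 'view']
side [[-0.956, -0.293, -0.017, 0.528], [0.186, -0.65, 0.737, -0.146], [-0.227, 0.701, 0.676, -1.124], [0.0, 0.0, 0.0, 1.0]] 454.8411252078065 322.9291674561255 197.78234715335284 ['img', 'range_z', 'fx', 'fy', 'cx', 'cy', 'view']
```

View pics/top0.png

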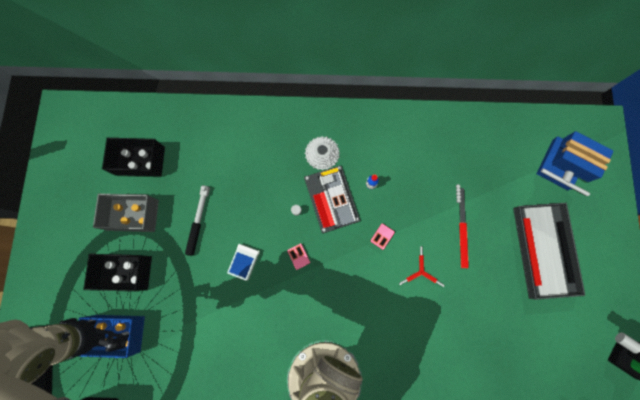

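View pics/side0.png

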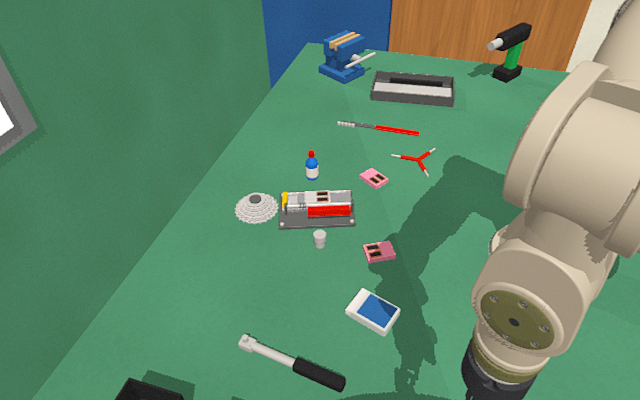

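The top view shows the jig around (332,200), yellow stop at (330,172), red tail on the image left at (322,210), and the socket at (296,210). The lube is at (372,181), and the cassette at (322,152) lies right behind the stop. Next I'll enlarge the jig.

```bash
python3 - <<'E'
import cv2,numpy as np
a=cv2.imread('pics/top0.png')[155:245,280:390]; b=cv2.imread('pics/side0.png')[170:250,230:390]
a=cv2.resize(a,None,fx=6,fy=6,interpolation=cv2.INTER_CUBIC); b=cv2.resize(b,None,fx=5,fy=5,interpolation=cv2.INTER_CUBIC)
cv2.imwrite('pics/topc.png',a); cv2.imwrite('pics/sidec.png',b)
E
```

```text
(no output)
```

View pics/topc.png

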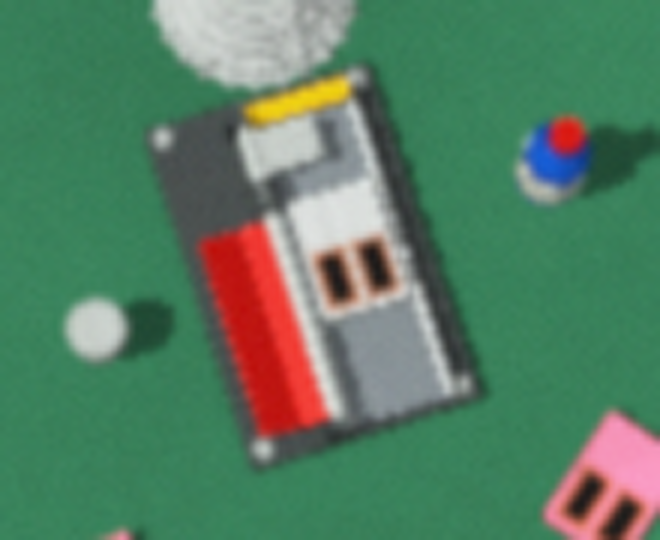

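View pics/sidec.png

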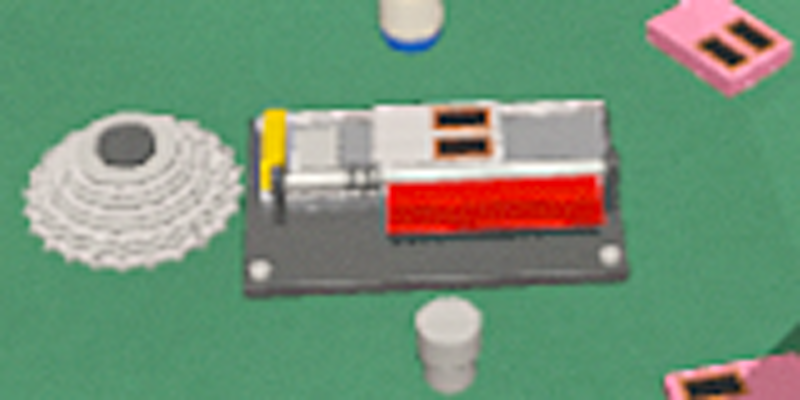

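Reading the crops (6x, origin (280,155)): base corners at (150,135), (368,65), (485,393), (255,468). Stop face edge runs (248,122)–(350,97), and holder top corners are (288,205), (378,180), (408,292), (327,315). Tail corners are (200,238), (265,222), (330,418), (262,435).

```bash
cat >> h.py <<'E'
def lastcam(n): return dict(np.load(f'pics/{n}.npz'))
E
python3 - <<'E'
from h import *
c=lastcam('top'); c={k:(v.item() if v.ndim==0 else v) for k,v in c.items()}
def P(l,z): return np.array([px(c,280+a/6-.5,155+b/6-.5,z)[:2] for a,b in l])
base=P([(150,135),(368,65),(485,393),(255,468)],.008)
print('base',base.round(4).tolist(),np.linalg.norm(np.diff(np.r_[base,base[:1]],axis=0),axis=1))
ang=lambda v:np.degrees(np.arctan2(v[1],v[0]))
print('yaw',ang(base[0]-base[3]),ang(base[1]-base[2]),ang(base[0]-base[1])-90,ang(base[3]-base[2])-90)
h=P([(288,205),(378,180),(408,292),(327,315)],.034); print('holder',h.round(4).tolist(),h.mean(0),ang(h[0]-h[3]),ang(h[1]-h[2]))
print('stop',P([(248,122),(350,97)],.031)); print('bedrear',P([(340,415),(450,395)],.02))
t=P([(200,238),(265,222),(330,418),(262,435)],.035);print('tail',t,t.mean(0))
g=[(x,y) for x in (300,) for y in (200,)]
for u,v in((340,205),(345,217),(327,210),(338,190),(325,178)): print(u,v,px(c,u,v))
E
```

```text
base [[0.6438, 0.0843], [0.689, -0.0392], [0.5006, -0.1085], [0.455, 0.0185]] [0.13156862 0.20067193 0.13496667 0.19990177]
yaw 19.213890416372266 20.186885935219927 20.104354588769766 19.767246219132403
holder [[0.599, 0.0044], [0.6147, -0.0452], [0.5517, -0.063], [0.5376, -0.0187]] [ 0.57575656 -0.03064058] 20.663640735924982 15.77345736919228
stop [[ 0.64679674  0.02819764]
 [ 0.66301886 -0.02866669]]
bedrear [[ 0.48430637 -0.02753614]
 [ 0.49719172 -0.08803042]]
tail [[ 0.57860056  0.05256664]
 [ 0.5887191   0.01690498]
 [ 0.48045938 -0.0217349 ]
 [ 0.47008938  0.01498371]] [0.52946711 0.01568011]
340 205 [ 0.54538414 -0.03847603  0.03116817]
345 217 [ 0.50782608 -0.05646079  0.0175576 ]
327 210 [0.52669676 0.00407342 0.03488664]
338 190 [ 0.59642412 -0.03075783  0.02983084]
325 178 [0.63344557 0.01377821 0.04144986]
```

play_rows --fingers '[0.38,0.38,0.38,0.38,0.38,0.38,0.38,0.38,0.38,0.38,0.38,0.38,0.38,0.38,0.38,0.38,0.38,0.38,0.38,0.38]' --pt "0 0 0" --pt "0 0 0" --pt "0 0 0" --pt "0 0 0" --pt "-0.008 -0.0407 0.006" --pt "-0.008 -0.0407 0.006" --pt "-0.008 -0.0407 0.006" --pt "-0.008 -0.0407 0.006" --pt "-0.008 -0.0407 0.006" --pt "-0.008 -0.0407 0.006" --pt "-0.008 -0.0407 0.006" --pt "-0.008 -0.0407 0.006" --pt "-0.008 -0.0407 0.006" --pt "-0.008 -0.0407 0.006" --pt "-0.008 -0.0407 0.006" --pt "-0.008 -0.0407 0.006" --pt "-0.008 -0.0407 0.006" --pt "-0.008 -0.0407 0.006" --pt "-0.008 -0.0407 0.006" --pt "-0.008 -0.0407 0.006" --yaw '[-9.2,-9.2,-9.2,-9.2,0,0,0,0,0,0,0,0,0,0,0,0,0,0,0,0]'

```text
t: 2.6
tool_pos: [0.5094, -0.0207, 0.1487]
tool_rot: [180.0, -0.0, -160.2]
force: [-0.5, 0.4, 0.3]
finger_gap: 0.0529
grasp_force: 0.0
```

```bash
python3 - <<'E'
from h import *
s=bot.sense(); print(s['t'],s['tool_pos'],s['tool_rot'],s['finger_gap'],bot.tips_ahead,s['force'])
c=grab('wrist'); print(c['T_tool_cam'].round(4).tolist(),c['fx'],c['cx'],c['cy'])
cv2.imwrite('pics/w1.png',c['img'][...,::-1])
E
```

```text
2.6 [ 0.50944301 -0.02070593  0.14874339] [ 1.79970388e+02 -2.47905849e-02 -1.60218349e+02] 0.05287732816243841 0.014 [-0.46569334  0.35709328  0.31484918]
[[0.0004, 0.9601, 0.2796, 0.0707], [1.0, -0.0002, -0.0008, 0.0004], [-0.0007, 0.2796, -0.9601, -0.1283], [0.0, 0.0, 0.0, 1.0]] 309.70691628693146 316.03154952904634 196.44661646548926
```

View pics/w1.png

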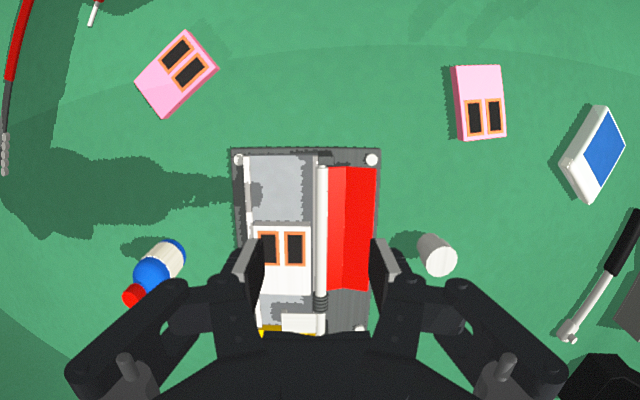

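Wrist view: holder's rear top edge runs (253,223)–(312,226) and the bed's rear edge (249,157)–(314,155). Tail's rear edge is (329,167)–(379,168), and base rear corners are (231,150) and (380,149).

```bash
cat >> h.py <<'E'
from scipy.spatial.transform import Rotation as Ro
J0=np.array([.6127,-.0152]); JY=19.8
def jig(p):
    a=np.radians(JY); d=np.asarray(p)[:2]-J0; return np.array([d@[np.cos(a),np.sin(a)],d@[-np.sin(a),np.cos(a)]])*1000
def wpx(c,s,u,v,z):
    x,y=u-c['cx'],v-c['cy']; r=np.hypot(x,y); t=r/c['fx']
    d=np.array([np.sin(t)*x/r,-np.sin(t)*y/r,-np.cos(t)])
    R=Ro.from_euler('xyz',s['tool_rot'],degrees=True).as_matrix(); T=np.eye(4);T[:3,:3]=R;T[:3,3]=s['tool_pos']
    T=T@c['T_tool_cam']; w=T[:3,:3]@d; o=T[:3,3]; return o+w*(z-o[2])/w[2]
E
python3 - <<'E'
from h import *
s=bot.sense(); c=lastcam('wrist')
for n,u,v,z in [('holdR',253,223,.034),('holdL',312,226,.034),('bedR',249,157,.02),('bedL',314,155,.02),('tail in',329,167,.03),('tail out',379,168,.04),('tail out front',370,290,.04),('baseR',231,150,.008),('baseL',380,149,.008),('screwL',372,159,.008),('screwR',239,159,.008)]:
    p=wpx(c,s,u,v,z); print(n,p.round(4),jig(p).round(1))
print('tcp',jig(s['tool_pos']))
E
```

```text
holdR [ 0.5525 -0.067   0.034 ] [-74.2 -28.3]
holdL [ 0.5378 -0.0189  0.034 ] [-71.7  21.9]
bedR [ 0.5024 -0.0884  0.02  ] [-128.5  -31.5]
bedL [ 0.4828 -0.0368  0.02  ] [-129.6   23.7]
tail in [ 0.4865 -0.0225  0.03  ] [-121.2   35.9]
tail out [0.472  0.0138 0.04  ] [-122.6   75. ]
tail out front [0.5778 0.0513 0.04  ] [-10.3  74.4]
baseR [ 0.5043 -0.108   0.008 ] [-133.4  -50.6]
baseL [0.4594 0.0166 0.008 ] [-133.5   81.8]
screwL [0.4703 0.0131 0.008 ] [-124.4   74.9]
screwR [ 0.5098 -0.0985  0.008 ] [-125.1  -43.5]
tcp [-97.58789451  25.0971771 ]
```

play_rows --fingers '[0.38,0.38,0.38,0.38,0.38]' --pt "0 0.0045 0.02" --pt "0 0 0.03" --pt "0 0 0.03" --pt "0 0 0.006" --pt "0 0 0" --yaw '[0,0,0,0,0]'

```text
t: 3.28
tool_pos: [0.5074, -0.0151, 0.0633]
tool_rot: [180.0, -0.0, -160.2]
force: [-0.1, -0.2, 0.4]
finger_gap: 0.053
grasp_force: 0.0
```

```bash
python3 - <<'E'
from h import *
s=bot.sense(); c=grab('wrist'); print(s['tool_pos'],s['force'])
cv2.imwrite('pics/w2.png',c['img'][...,::-1])
E
```

```text
[ 0.50740835 -0.01508039  0.06330919] [-0.09948764 -0.15712772  0.41486229]
```

View pics/w2.png

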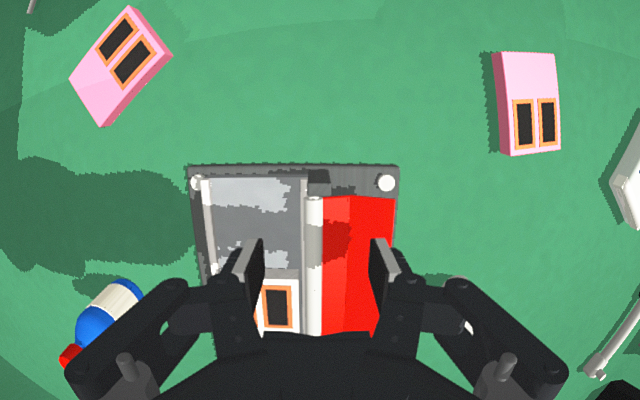

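The left pad hangs over the bed at (250,265), behind the holder's rear edge (row 272). The right pad sits over the outer part of the tail at (385,265), whose rear corners are (322,197) and (396,199).

```bash
python3 - <<'E'
from h import *
s=bot.sense(); c=lastcam('wrist')
R=Ro.from_euler('xyz',s['tool_rot'],degrees=True).as_matrix()
for n,u,v,z in [('tail in',323,197,.0285),('tail out',396,199,.039),('hold rear',280,272,.034),('bedR',207,179,.02),('baseR',188,167,.008),('baseL',399,166,.008),('screwL',387,183,.008),('screwR',197,184,.008),('hinge rear c',313,200,.04)]:
    p=wpx(c,s,u,v,z); print(n,p.round(4),jig(p).round(1),'tool',(R.T@(p-s['tool_pos'])*1000).round(1))
print('tcp',jig(s['tool_pos']))
# range around right finger/tail
r=c['range_z']
for v in (235,245,255,270,285): print(v,[round(float(r[v,u]),3) for u in (235,245,255,262,270,372,380,388,395,400)])
E
```

```text
tail in [ 0.4853 -0.0188  0.0285] [-121.1   39.8] tool [22.7  4.4 35.5]
tail out [0.4704 0.0167 0.039 ] [-123.1   78.2] tool [24.7 42.8 25. ]
hold rear [ 0.5356 -0.0273  0.034 ] [-76.7  14.7] tool [-21.7 -20.6  30. ]
bedR [ 0.5005 -0.0864  0.02  ] [-129.7  -29. ] tool [ 31.3 -64.3  44. ]
baseR [ 0.5013 -0.1043  0.008 ] [-135.   -46.1] tool [ 36.7 -81.5  56. ]
baseL [0.4561 0.0212 0.008 ] [-135.1   87.3] tool [36.7 51.9 56. ]
screwL [0.4687 0.0182 0.008 ] [-124.2   80.2] tool [25.8 44.8 56. ]
screwR [ 0.5101 -0.0955  0.008 ] [-123.7  -40.8] tool [ 25.4 -76.2  56. ]
hinge rear c [ 0.4855 -0.0245  0.04  ] [-122.9   34.4] tool [24.5 -1.  24. ]
tcp [-98.41544047  35.37826982]
235 [0.186, 0.187, 0.186, 0.186, 0.186, 0.171, 0.168, 0.166, 0.208, 0.207]
245 [0.187, 0.139, 0.139, 0.15, 0.188, 0.143, 0.139, 0.168, 0.209, 0.21]
255 [0.138, 0.128, 0.132, 0.15, 0.19, 0.144, 0.129, 0.129, 0.137, 0.138]
270 [0.116, 0.116, 0.13, 0.146, 0.19, 0.143, 0.125, 0.116, 0.117, 0.115]
285 [0.104, 0.117, 0.13, 0.179, 0.181, 0.14, 0.122, 0.116, 0.105, 0.103]
```

play_rows --fingers '[0.38,0.38,0.38,0.38,0.38]' --pt "0 -0.003 0.004" --pt "0 0 0.006" --pt "0 0 0.002" --pt "0 0 0" --pt "0 0 0" --yaw '[0,0,0,0,0]'

```text
t: 3.95
tool_pos: [0.5087, -0.018, 0.0514]
tool_rot: [180.0, 0.0, -160.2]
force: [-0.1, 0.1, 0.4]
finger_gap: 0.053
grasp_force: 0.0
```

play_rows --fingers '[0.38,0.38,0.38,0.38,0.38]' --pt "0 0 0.002" --pt "0 0 0.002" --pt "0 0 0.001" --pt "0 0 0" --pt "0 0 0" --yaw '[0,0,0,0,0]'

```text
t: 4.58
tool_pos: [0.5087, -0.018, 0.0463]
tool_rot: [180.0, 0.0, -160.2]
force: [-0.2, -0.1, 0.3]
finger_gap: 0.0531
grasp_force: 0.0
```

play_rows --fingers '[0.38,0.38,0.38,0.38]' --pt "0 0 0.002" --pt "0 0 0.001" --pt "0 0 0" --pt "0 0 0" --yaw '[0,0,0,0]'

```text
t: 5.08
tool_pos: [0.5089, -0.0181, 0.0436]
tool_rot: [-180.0, 0.0, -160.2]
force: [1.5, -0.4, 4.2]
finger_gap: 0.0529
grasp_force: 2.2
```

play_rows --fingers '[0.38,0.38,0.38,0.38]' --pt "0 0 0.002" --pt "0 0 0.001" --pt "0 0 0" --pt "0 0 0" --yaw '[0,0,0,0]'

```text
t: 5.58
tool_pos: [0.5091, -0.0184, 0.0407]
tool_rot: [-180.0, 0.0, -160.2]
force: [-0.2, -0.2, 6.4]
finger_gap: 0.053
grasp_force: 3.3
```

play_rows --fingers '[0.38,0.38,0.38,0.38,0.38,0.38]' --pt "0 0 0.002" --pt "0 0 0.002" --pt "0 0 0.002" --pt "0 0 0.002" --pt "0 0 0" --pt "0 0 0" --yaw '[0,0,0,0,0,0]'

```text
t: 6.32
tool_pos: [0.5097, -0.0199, 0.034]
tool_rot: [-179.7, 0.0, -160.3]
force: [-3.2, -5.1, 15.4]
finger_gap: 0.0528
grasp_force: 7.6
```

```bash
python3 - <<'E'
from h import *
s=bot.sense(); print(s['force'],s['wrist_torque'],s['tool_pos'],jig(s['tool_pos']))
w=grab('wrist')['img']; d=grab('side')['img']
a=cv2.resize(w[150:350,180:440],None,fx=2,fy=2,interpolation=cv2.INTER_CUBIC)
b=cv2.resize(d[160:240,260:380],None,fx=4.3,fy=4.3,interpolation=cv2.INTER_CUBIC)[:600-0]
H=np.zeros((600,800,3),np.uint8); H[:400//2*1+0,:]=0
a=cv2.resize(w[160:310,190:430],(800,500))[:, :]; 
o=np.vstack([cv2.resize(w[165:300,190:430],(560,300)),cv2.resize(d[170:240,260:380],(560,300),interpolation=cv2.INTER_CUBIC)])
cv2.imwrite('pics/c3.png',o[...,::-1])
E
```

```text
[-3.23290568 -5.12994818 15.41801727] [-0.85709342  0.84425075  0.13531054] [ 0.50972001 -0.01989574  0.03400422] [-98.48252031  30.46509632]
```

View pics/c3.png

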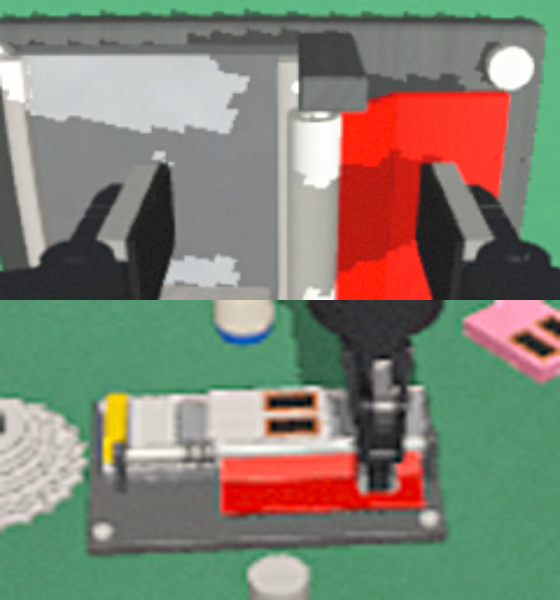

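Tail looks pressed about level and the holder hasn't moved. The force is higher than expected, so I'll back off a little.

play_rows --fingers '[0.38,0.38,0.38]' --pt "0 0 -0.002" --pt "0 0 0" --pt "0 0 0" --yaw '[0,0,0]'

```text
t: 6.8
tool_pos: [0.5095, -0.0194, 0.0356]
tool_rot: [-179.8, 0.0, -160.2]
force: [-2.6, -3.9, 13.0]
finger_gap: 0.0529
grasp_force: 6.1
```

play_rows --fingers '[0.38,0.38,0.38,0.38,0.38,0.38,0.38,0.38,0.38,0.38]' --pt "-0.003 0 0" --pt "-0.003 0 0" --pt "-0.003 0 0" --pt "-0.003 0 0" --pt "-0.003 0 0" --pt "-0.003 0 0" --pt "-0.003 0 0" --pt "-0.003 0 0" --pt "0 0 0" --pt "0 0 0" --yaw '[0,0,0,0,0,0,0,0,0,0]'

```text
t: 8.05
tool_pos: [0.5291, -0.0102, 0.0344]
tool_rot: [180.0, -0.2, -160.2]
force: [-7.0, -2.4, 11.3]
finger_gap: 0.0532
grasp_force: 5.8
```

```bash
python3 - <<'E'
from h import *
s=bot.sense(); print(s['force'],s['wrist_torque'],s['tool_pos'],jig(s['tool_pos']))
w=grab('wrist')['img']; d=grab('side')['img']; t=grab('top')['img']
z=lambda i,r:cv2.resize(i,r,interpolation=cv2.INTER_CUBIC)
o=np.vstack([z(w[165:300,190:430],(560,300)),z(d[170:240,260:380],(560,290))])
cv2.imwrite('pics/c4.png',o[...,::-1])
E
```

```text
[-7.03717011 -2.35274652 11.25609669] [-0.20421223  1.46585374  0.19194157] [ 0.52906432 -0.0101914   0.03440623] [-76.99460574  33.04306999]
```

View pics/c4.png

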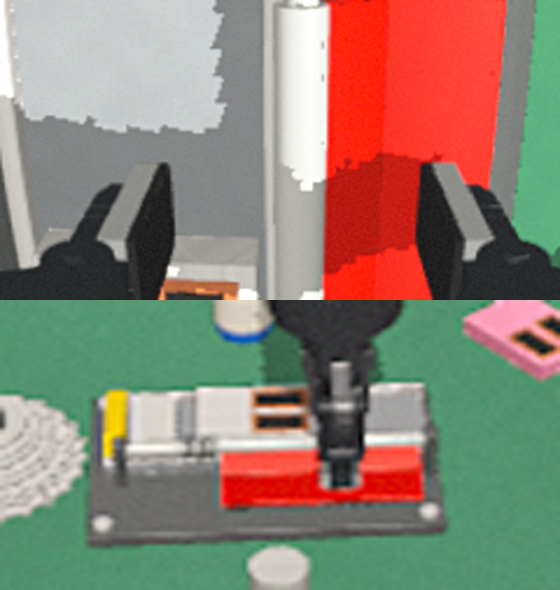

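The holder has moved towards the stop (its front edge went from column 210 to 195 in the side crop) and the tail is still pressed. I'll carry on pushing.

play_rows --fingers '[0.38,0.38,0.38,0.38,0.38,0.38,0.38,0.38,0.38,0.38,0.38,0.38,0.38]' --pt "-0.003 0 0" --pt "-0.003 0 0" --pt "-0.003 0 0" --pt "-0.003 0 0" --pt "-0.003 0 0" --pt "-0.003 0 0" --pt "-0.003 0 0" --pt "-0.003 0 0" --pt "-0.003 0 0" --pt "-0.003 0 0" --pt "-0.003 0 0" --pt "0 0 0" --pt "0 0 0" --yaw '[0,0,0,0,0,0,0,0,0,0,0,0,0]'

```text
t: 9.82
tool_pos: [0.5602, 0.001, 0.0345]
tool_rot: [180.0, -0.2, -160.2]
force: [-7.4, -2.1, 11.8]
finger_gap: 0.0527
grasp_force: 5.7
```

```bash
python3 - <<'E'
from h import *
s=bot.sense(); print(s['force'],s['wrist_torque'],s['tool_pos'],jig(s['tool_pos']))
w=grab('wrist')['img']; d=grab('side')['img']
z=lambda i,r:cv2.resize(i,r,interpolation=cv2.INTER_CUBIC)
o=np.vstack([z(w[165:300,190:430],(560,300)),z(d[180:230,270:350],(480*7//6,300))])
cv2.imwrite('pics/c5.png',o[...,::-1])
E
```

```text
[-7.38395203 -2.06025425 11.75678567] [-0.12958401  1.48772147  0.18725047] [0.56015935 0.00104058 0.03445811] [-43.93319008  33.07795645]
```

View pics/c5.png

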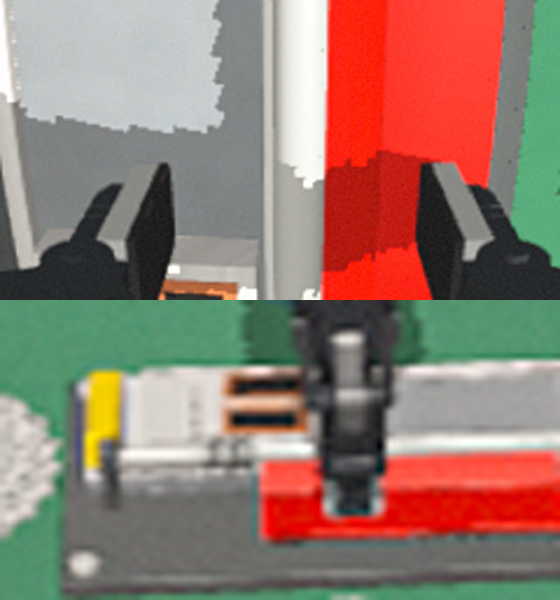

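The holder is passing under the nose with the tail held down, about 8–10 mm short of the stop. The last stretch goes in small steps, watching the force.

play_rows --fingers '[0.38,0.38,0.38,0.38,0.38]' --pt "-0.002 0 0" --pt "-0.002 0 0" --pt "-0.002 0 0" --pt "0 0 0" --pt "0 0 0" --yaw '[0,0,0,0,0]'

```text
t: 10.55
tool_pos: [0.5656, 0.003, 0.0345]
tool_rot: [180.0, -0.2, -160.2]
force: [-7.2, -2.4, 10.4]
finger_gap: 0.0529
grasp_force: 5.8
```

play_rows --fingers '[0.38,0.38,0.38,0.38]' --pt "-0.001 0 0" --pt "-0.001 0 0" --pt "0 0 0" --pt "0 0 0" --yaw '[0,0,0,0]'

```text
t: 11.05
tool_pos: [0.5674, 0.0036, 0.0345]
tool_rot: [180.0, -0.2, -160.2]
force: [-7.0, -1.6, 10.9]
finger_gap: 0.0531
grasp_force: 6.0
```

play_rows --fingers '[0.38,0.38,0.38,0.38]' --pt "-0.001 0 0" --pt "-0.001 0 0" --pt "0 0 0" --pt "0 0 0" --yaw '[0,0,0,0]'

```text
t: 11.55
tool_pos: [0.5681, 0.0038, 0.0343]
tool_rot: [180.0, -0.4, -160.2]
force: [-10.9, -3.7, 14.1]
finger_gap: 0.053
grasp_force: 7.6
```

play_rows --fingers '[0.38,0.38,0.38,0.38]' --pt "-0.001 0 0" --pt "-0.001 0 0" --pt "0 0 0" --pt "0 0 0" --yaw '[0,0,0,0]'

```text
t: 12.05
tool_pos: [0.5683, 0.0039, 0.0342]
tool_rot: [180.0, -0.6, -160.3]
force: [-14.3, -6.2, 16.9]
finger_gap: 0.0528
grasp_force: 10.4
```

play_rows --fingers '[0.38,0.38,0.38,0.38,0.38,0.38]' --pt "0.003 0 0" --pt "0.003 0 0" --pt "0.003 0 0" --pt "0.003 0 0" --pt "0 0 0" --pt "0 0 0" --yaw '[0,0,0,0,0,0]'

```text
t: 12.8
tool_pos: [0.5654, 0.0019, 0.0362]
tool_rot: [-180.0, 0.4, -160.2]
force: [2.7, 3.9, 8.9]
finger_gap: 0.053
grasp_force: 4.6
```

play_rows --fingers '[0.38,0.38,0.38,0.38,0.38,0.38,0.38,0.38,0.38,0.38,0.38,0.38]' --pt "0 0 -0.003" --pt "0 0 -0.003" --pt "0 0 -0.003" --pt "0 0 -0.004" --pt "0 0 -0.01" --pt "0 0 -0.02" --pt "0 0 -0.03" --pt "0 0 -0.03" --pt "0.03 0 -0.02" --pt "0.04 0 0" --pt "0.04 0 0" --pt "0 0 0" --yaw '[0,0,0,0,0,0,0,0,0,0,0,0]'

```text
t: 14.3
tool_pos: [0.456, -0.0362, 0.1575]
tool_rot: [179.9, -0.1, -160.3]
force: [0.7, -0.3, -0.4]
finger_gap: 0.053
grasp_force: 0.0
```

```bash
python3 - <<'E'
from h import *
s=bot.sense(); print(s['t'],s['force'],s['tool_pos'],jig(s['tool_pos']))
d=grab('side')['img']; t=grab('top')['img']
z=lambda i,r:cv2.resize(i,r,interpolation=cv2.INTER_CUBIC)
o=np.vstack([z(t[160:235,280:390],(587,300)),z(d[175:235,270:387],(587,300))])
cv2.imwrite('pics/c6.png',o[...,::-1])
E
```

```text
14.3 [ 0.73576922 -0.32759747 -0.39195458] [ 0.45602967 -0.03622005  0.15753943] [-154.5283904    33.29282393]
```

View pics/c6.png

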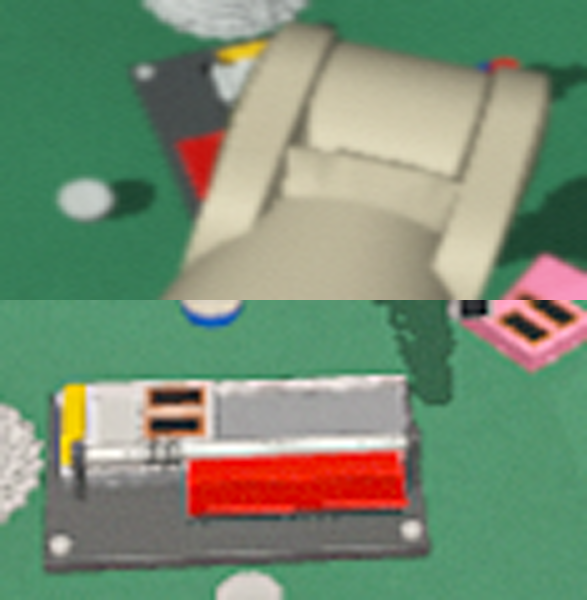

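The holder lies square against the yellow stop: in the side crop it spans columns 86–215, about 70 mm at that scale. The clip is resting on it and the gripper is clear, so I'm handing in.

```bash
python3 -c "
from station import bot
print(bot.hand_in())"
```

```text
the job is handed in; nothing more can be done
None
```

I pushed the holder home against the yellow stop with the clip held down, then released the clip onto it, and handed the job in at about 14 s. The final view shows the holder against the stop and the arm clear, but I couldn't read the clip angle directly and the hand-in gave no verdict.

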